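Seat a microscope objective in its inspection cradle

ROBOT

A 7-joint arm with a two-finger parallel gripper is mounted at the origin on the work surface. World frame = base frame: x ahead of the robot, y to its left, z up, the work surface at z = 0. Lengths are in m, angles in rad, forces in N, time in s.
With the tool pointing down it reaches from about 0.425 to 0.925 m from the base axis. Payload 6.8 kg.
Tool frame: the origin (TCP) lies between the finger pads; the fingertips stand finger_overhang ahead of it and the grasp point (between the pads) lies 6 mm ahead of it (finger_overhang is the distance from the TCP to the fingertips, in m); z points along the fingers, y is the line along which they close (so a half turn about z gives the same grasp; the last joint's range is limited). The gripper opens to 85 mm and grips with 20 to 120 N. Pads are 22 mm wide; open, the fingers measure 114 mm over their backs; the gripper's body (76 mm by 85 mm) begins 54 mm behind the grasp point. The pads swing forward as they close: fully open they stand 13 mm farther back than shut.
Start: joints at [-1.291, 0.477, 0.022, 1.555, -0.011, 1.109, -0.083], TCP at [0.255, 0.625, 0.256] pointing down, gripper open.
Joint ranges: [-2.96, 2.96], [-0.34, 2.1], [-1.41, 1.46], [0.24, 2.44], [-1.37, 4.51], [0.17, 1.92], [-2.96, 2.96]. Speed limits (rad/s): [2.39, 2.39, 3.14, 3.14, 3.14, 3.14, 3.14].

INTERFACE

Orientations are given as a unit quaternion [w, x, y, z].
In Python, from station import * gives the robot as it stands.
- The arm moves only by the tool drive_tool, never from a script. Its argument "increments" is a list of rows, each an object of numbers: "claw": the finger opening in m, from 0 to 0.0854; "dx", "dy", "dz": the shift along the tool's x, y, z in m; "wx", "wy", "wz": the turn, a rotation vector about the tool's x, y, z in degrees. A call has 1 to 20 rows; each row shifts and turns the commanded pose from where the row before left it, along the tool's axes as they then stand; what a row does not reach is not made up. A row lasts 1/8 s, in which the tool goes at most 62.5 mm and 10.7 degrees, less where a joint would pass 70% of its speed; a pose out of reach is approached as far as the arm can. A call with a gripper value outside its range is refused whole. The fingers move at their own pace and stop on an object; "newtons" is the grip in N (left out, the last holds). Time passes only in rows, so rows that do not move let the fingers close. It gives the time, the measured TCP pose, the force, the opening and the grip force at its end, in the units of the state.
- get_obs(): the state, without advancing time (a new reading comes with each control period).
- read_camera(name): name is "scene" or "top"; returns (picture, depth): 384x512x3 uint8, red, green, blue; 384x512 float32, m along the optical axis (not along the pixel's ray), 0 where there is no reading.
- calibration(name): a dict with "intrinsics" (3x3 intrinsics, pixels), "k1" (the pictures are not rectified: a ray, as slopes to the right and down, at radius r is drawn at 1 + k1 r^2 times it, then the intrinsics apply), "R" (3x3) and "t" (3): a world point X has camera coordinates R X + t. Camera axes: x right, y down, z forward; pixel columns grow to the right and rows downward; lengths in m; the calibration is good to about 2 mm. A picture is of the moment at which its call begins. calibration takes no time and is no camera call.
- hand_in(): hands the job in; it is judged then, once.
The state is a dict: "t": time; "q": joint angles; "joint_vel": joint speeds; "joint_torque": joint torques, N m; "eef_pos": TCP position; "tool_rot": TCP orientation; "contact_force": force on the tool from outside, world axes, zero at the start; "torque": the same for the moment, N m; "gripper_width": opening from 0.0 (shut) to 1.0 (fully open); "grasp_force": force on a finger pad.
Only numpy, scipy, OpenCV 4.12 (cv2) and the standard library are available. Lean on these libraries where they do the work, as an engineer would, in place of code of your own. Each camera call takes 0.05 s, during which the arm holds its last target. There are 200 camera calls.

TASK

Take the microscope objective with the blue band out of the white holder and lay it gently in the aluminium V of the inspection cradle, its brass threaded end towards the orange back stop. Push it along the V by feel until it lies on both flanks and bears on the stop, keep it pressed there with about 8 N for a second (the pad must never take more than 20 N), then let go and leave it seated. Leave the other objectives and everything else on the bench as they are.

Things in the scene. Friction and masses are not known exactly. Their poses are not given: they have to be found in the camera images.
- lens_blue_center (a point): Centre of the blue-banded objective, on its axis, half-way along; it lies level, 45 mm above the table. 70 mm long, 120 to 210 g, round. Along its +x: steel nose, 20 mm diameter, flat front, from -35 to -22 mm; aluminium barrel, 32 mm diameter, -22 to +27 (blue band -15 to -6); brass threaded end, 22 mm diameter, +27 to +35. +x points from nose to brass end.
- lens_blue_rear (a point): Centre of the flat brass rear face of the same objective, 35 mm from its centre along +x; this face must end up on the orange pad of the back stop.
- lens_blue: The blue-banded objective itself; origin and axes as point lens_blue_center.
- holder: White plate 60 x 235 x 10 mm, fixed; origin under its centre, z up. Grey V rests, 30 mm long, at y = -80, 0, +80 mm carry the objectives along x, brass ends to +x; which rest holds which changes. A rest's upper edges are 26 mm apart, 9.6 mm below the objective's axis (lower down it is 34.5 mm wide): fingers can close on the barrel from above, across its axis.
- cradle: Fixed inspection cradle: black base 190 x 70 x 12 mm (x -80 to +110 mm) with an aluminium V rail, 90 degrees, open upwards, x from -62 to +42 mm. Origin on the table under the V; +x runs along the V to the back stop, z up. A seated barrel has its axis at y = 0, z = 55 mm. Sliding an objective along the dry V takes 1 to 2 N, with jerks of up to 6 N.
- vee (a point): Point on the axis of a seated barrel, 55 mm above the cradle's origin, axes as the cradle's. The V's upper edges are 26 mm apart and 9.6 mm below this axis (lower down the rail is 34.5 mm wide), so fingers can hold the barrel across its axis in the V, and shut fingers with tips at most 8 mm below the axis can push on the nose.
- stop_nearest (a point): The back stop is a dark steel angle 60 mm tall at the +x end of the cradle with an orange pad, 26 mm wide and 30 mm tall, centred on the seated barrel's axis, facing -x; rigid. It is set anew each time: the pad face is 0 to 15 mm farther along +x than this point (42 mm along x from point vee). Its place is not measured: feel for it.
- lens_yellow: Objective with a yellow band, same shape and size, in another rest of the holder; leave it. Origin at its centre.
- lens_red: Objective with a red band, same shape and size, in another rest of the holder; leave it. Origin at its centre.
- oil_bottle: Amber dropper bottle, 28 mm diameter, 70 mm tall; origin under its centre. Leave it.
- slide_box: Blue slide box 85 x 100 x 32 mm; origin under its centre. Leave it.
- mug: White mug, 80 mm diameter, 90 mm tall; origin under its centre. Leave it.
- marker: Red marker pen 130 x 14 x 14 mm lying along its x; origin under its centre. Leave it.
- dust_cap: Black dust cap, 36 mm diameter, 14 mm tall; origin under its centre. Leave it.
- dish: Clear shallow dish, 90 mm diameter, 15 mm tall; origin under its centre. Leave it.

How it is judged:
By the outcome, as a careful person would: the job done as asked, in the order asked, and still so for the second after the job is handed in, with the robot touching nothing.
It also fails if it takes over 67 s, if anything falls off the work surface, if the arm or the gripper's body presses on something with over 40 N, if the wrist force passes 120 N, or if a joint passes its speed limit or range.

## Working session

There is one attempt and no reset: what is moved stays moved. The work goes in short steps, Python scripts to look and compute and a tool call to move; the robot and the scene stay as the last step left them, time stands still between calls to the robot, and variables do not carry over. Pictures are saved under pics/ and viewed, at most 10 in all, crops included, and the job is handed in when it is done.

Besides the shell and the picture viewer there is one more tool, called by a JSON object that holds its "name" and its "arguments", one argument or row to a line. drive_tool: Moves the arm, as the interface text tells. Its arguments: {"type":"object","properties":{"increments":{"type":"array","items":{"type":"object","properties":{"claw":{"type":"number"},"dx":{"type":"number"},"dy":{"type":"number"},"dz":{"type":"number"},"wx":{"type":"number"},"wy":{"type":"number"},"wz":{"type":"number"}}}},"newtons":{"type":"number"}},"required":["increments"]}

```bash
ls; mkdir -p pics
cat > h.py <<'E'
from station import *
import numpy as np, cv2
def snap(n):
    p,d=read_camera(n); np.savez(f'{n}.npz',p=p,d=d); return p,d
def rays(n,uv):
    c=calibration(n);K=np.array(c['intrinsics'],float);R=np.array(c['R']);t=np.array(c['t'])
    s=cv2.undistortPoints(np.array(uv,float).reshape(-1,1,2),K,np.array([c['k1'],0,0,0.]))[:,0]
    return s,R,t
def onz(n,uv,z):
    s,R,t=rays(n,uv);d=np.c_[s,np.ones(len(s))]@R;o=-R.T@t
    return o+d*((z-o[2])/d[:,2])[:,None]
def pts(n,uv,dep):
    s,R,t=rays(n,uv);return (np.c_[s,np.ones(len(s))]*np.array(dep)[:,None]-t)@R
E
python3 - <<'E'
from h import *
o=get_obs();print({k:np.round(v,3) for k,v in o.items()})
for n in('top','scene'):
    p,d=snap(n);cv2.imwrite(f'pics/{n}0.png',cv2.resize(p[:,:,::-1],(800,600),interpolation=cv2.INTER_CUBIC));c=calibration(n);print(c)
E
```

```text
pics
{'t': np.float64(0.0), 'q': array([-1.291,  0.478,  0.022,  1.556, -0.012,  1.109, -0.083]), 'joint_vel': array([-0.001,  0.001,  0.002,  0.   , -0.001,  0.002, -0.001]), 'joint_torque': array([ 0.0000e+00, -5.9647e+01,  1.6080e+00, -2.8118e+01,  1.2000e-02,
        1.0000e-02, -0.0000e+00]), 'eef_pos': array([0.255, 0.624, 0.255]), 'tool_rot': array([-0.   ,  0.193,  0.981, -0.001]), 'contact_force': array([0.594, 0.208, 0.25 ]), 'torque': array([-0.049, -0.017, -0.011]), 'grasp_force': np.float64(0.0), 'gripper_width': np.float64(1.0)}
{'intrinsics': array([[392.27523499,   0.        , 253.46570395],
       [  0.        , 392.27523499, 194.779525  ],
       [  0.        ,   0.        ,   1.        ]]), 'k1': -0.07364136306272298, 'R': array([[-0.02705027, -0.99950558, -0.01602737],
       [-0.9920621 ,  0.0288116 , -0.12240379],
       [ 0.12280504,  0.01258909, -0.99235096]]), 't': array([0.01726799, 0.57286406, 1.27143064])}
{'intrinsics': array([[368.06593043,   0.        , 255.8106617 ],
       [  0.        , 368.06593043, 184.00093145],
       [  0.        ,   0.        ,   1.        ]]), 'k1': -0.08789983515947948, 'R': array([[-0.8241146 ,  0.5664098 ,  0.00388068],
       [ 0.39073076,  0.57343867, -0.72006775],
       [-0.41007877, -0.59190205, -0.69389291]]), 't': array([ 0.47370476, -0.17120115,  1.37406056])}
```

View pics/top0.png

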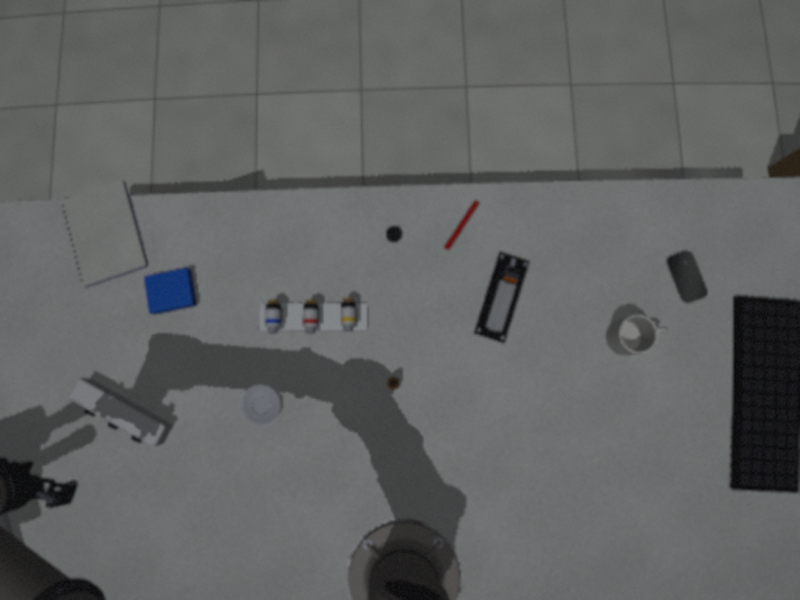

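View pics/scene0.png

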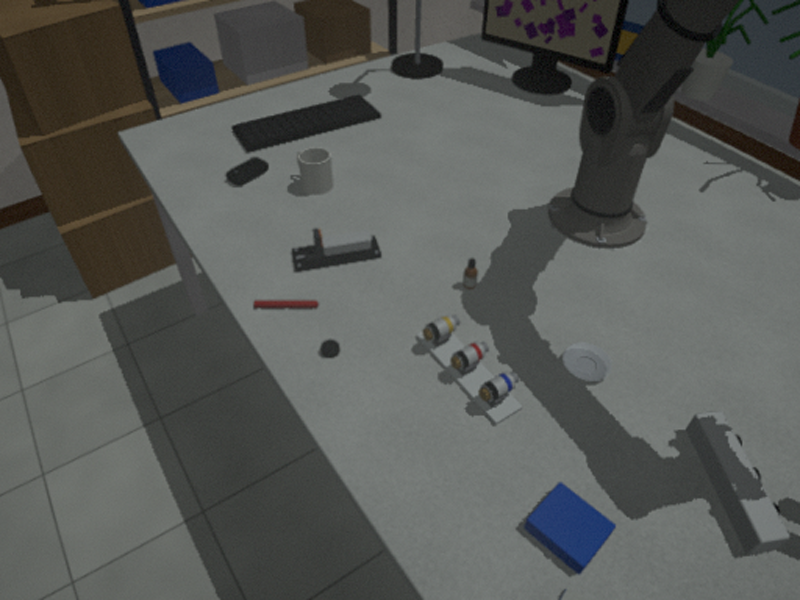

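The top view shows the blue objective at about (274,316) and the cradle at about (502,296), with its orange stop at (511,268), towards world +x. The scene view agrees: blue objective at (497,388), cradle at (337,250).

Run:
```python
from h import *
z=np.load('top.npz');p,d=z['p'],z['d']
def cloud(n,p,d):
    v,u=np.mgrid[:384,:512];return pts(n,np.c_[u.ravel(),v.ravel()],d.ravel()).reshape(384,512,3)
s=np.load('scene.npz')
for n,(P,D) in {'top':(p,d),'scene':(s['p'],s['d'])}.items():
    W=cloud(n,P,D); hsv=cv2.cvtColor(P,cv2.COLOR_RGB2HSV); ok=D>0
    tab=ok&(abs(W[...,0]-.65)<.2)&(abs(W[...,1])<.4)&(abs(W[...,2])<.008)
    print(n,'table z',np.median(W[tab][:,2]),W[tab][:,2].std())
    # regions by world
    near=(abs(W[...,0]-.67)<.2)&(abs(W[...,1])<.4)
    for nm,lo,hi in(('blue',(105,110,30),(130,255,255)),('yellow',(18,90,60),(32,255,255)),('orange',(5,120,50),(16,255,255)),('red',(0,120,40),(4,255,255))):
        m=cv2.inRange(hsv,lo,hi)
        k,l,st,c=cv2.connectedComponentsWithStats(m)
        for i in range(1,k):
            if st[i,4]>=6:
                w=W[(l==i)&ok]
                if len(w): print(nm,np.round(c[i],1),st[i,4],np.round(np.median(w,0),4))
    obj=near&ok&(W[...,2]>.006)
    k,l,st,c=cv2.connectedComponentsWithStats(obj.astype(np.uint8))
    for i in range(1,k):
        if st[i,4]>40:
            w=W[l==i];(a,b),(e,f),ang=cv2.minAreaRect((w[:,:2]*1000).astype(np.float32))
            print('obj',np.round(c[i]),st[i,4],'ctr',round(a,1),round(b,1),'size',round(e),round(f),round(ang,1),'z',np.round(np.percentile(w[:,2],[5,50,98]),3))
a=p[180:225,160:245,::-1];b=p[155:225,290:350,::-1]
im=np.zeros((600,800,3),np.uint8);im[:225,:425]=cv2.resize(a,None,fx=5,fy=5,interpolation=1);im[230:580,:300]=cv2.resize(b,None,fx=5,fy=5)
S=s['p'][:,:,::-1];im[:240,430:790]=cv2.resize(S[140:180,180:250],(360,240));im[245:595,310:790]=cv2.resize(S[195:275,255:345],(480,350))
cv2.imwrite('pics/crop1.png',np.clip(im*1.6,0,255).astype(np.uint8))
```

```text
top table z 0.000841487454753264 0.002747869933448213
blue [108.3 185.7] 739 [0.6189 0.494  0.0327]
blue [174.4 204.7] 18 [0.5439 0.2597 0.0622]
yellow [222.5 191.5] 6 [0.5844 0.1025 0.0547]
yellow [198.7 192.6] 7 [0.582  0.1808 0.0561]
yellow [222.7 203.8] 21 [0.5429 0.1015 0.0583]
orange [325.9 178.6] 24 [ 0.6167 -0.2376  0.0646]
red [294.6 144.3] 88 [ 0.7445 -0.1427  0.0139]
obj [295. 143.] 149 ctr 750.5 -148.1 size 19 127 56.5 z [0.009 0.014 0.021]
obj [252. 149.] 88 ctr 734.9 3.9 size 31 36 88.2 z [0.009 0.015 0.019]
obj [321. 190.] 1162 ctr 591.4 -228.4 size 81 201 72.3 z [0.009 0.015 0.071]
obj [200. 202.] 1260 ctr 558.5 186.1 size 80 238 0.9 z [0.008 0.015 0.064]
scene table z 0.0003031276627035803 0.0018145473221905862
blue [99.1  1.1] 68 [ 0.5388 -1.6117  0.1887]
blue [404.2  16.8] 67 [-0.7143 -0.5125  0.1761]
blue [118.7  45.9] 1071 [ 0.4696 -1.6226 -0.0977]
blue [395.6  35.9] 14 [-0.6948 -0.5216  0.0744]
blue [324.4 243.9] 25 [0.5455 0.2716 0.0597]
blue [364. 337.] 1790 [0.6293 0.5021 0.0321]
yellow [27.   8.7] 644 [ 0.9342 -1.5465  0.2483]
yellow [399.9  26.2] 93 [-0.701
[... 489 characters left out ...]
 1.0183 -1.3397 -0.6867]
yellow [ 88.6 174.5] 8 [ 0.9322 -1.3506 -0.7234]
yellow [ 83.  175.3] 6 [ 0.9655 -1.3441 -0.7083]
yellow [287.  206.5] 21 [0.5435 0.1115 0.0583]
yellow [273.8 213. ] 6 [0.5887 0.1079 0.0548]
yellow [292.  230.5] 8 [0.5848 0.1862 0.0547]
yellow [310.8 251. ] 11 [0.5876 0.267  0.0557]
red [182.9 194. ] 113 [ 0.7515 -0.1431  0.0135]
red [305.3 223.8] 15 [0.5421 0.191  0.0588]
obj [215. 160.] 930 ctr 589.6 -225.0 size 74 187 70.2 z [0.008 0.016 0.07 ]
obj [183. 194.] 176 ctr 753.2 -146.7 size 14 126 54.9 z [0.007 0.014 0.017]
obj [301. 235.] 1816 ctr 553.6 183.9 size 236 75 89.9 z [0.008 0.021 0.063]
obj [210. 222.] 114 ctr 735.9 3.2 size 35 33 54.5 z [0.008 0.014 0.019]
```

View pics/crop1.png

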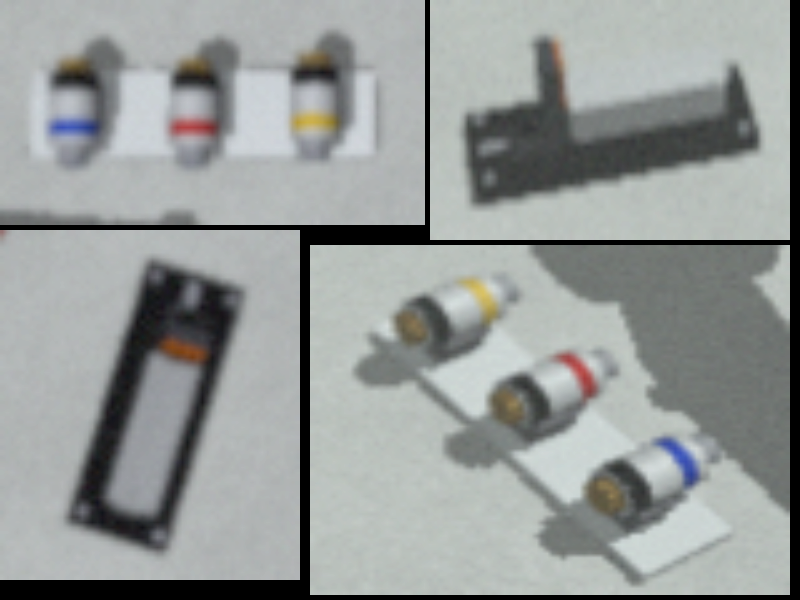

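The crops show the blue objective at the holder's left end (+y), brass end upward in the image (world +x), and the cradle pad clearly. Next I'll fit the plate, base and bands on planes at their heights.

Run:
```python
from h import *
for n in('top','scene'):
    z=np.load(n+'.npz');P,D=z['p'],z['d'];hsv=cv2.cvtColor(P,cv2.COLOR_RGB2HSV);g=cv2.cvtColor(P,cv2.COLOR_RGB2GRAY)
    def rect(m,box,zz,nm):
        mm=np.zeros_like(m);x0,y0,x1,y1=box;mm[y0:y1,x0:x1]=m[y0:y1,x0:x1]
        k,l,st,c=cv2.connectedComponentsWithStats(mm);i=1+np.argmax(st[1:,4])
        cs,_=cv2.findContours((l==i).astype(np.uint8),cv2.RETR_EXTERNAL,cv2.CHAIN_APPROX_NONE)
        w=onz(n,cs[0][:,0].astype(float),zz);r=cv2.minAreaRect((w[:,:2]*1000).astype(np.float32))
        print(n,nm,st[i,4],np.round(r[0],1),np.round(r[1],1),round(r[2],2),'corners',np.round(cv2.boxPoints(r),0).tolist())
    base=(295,155,345,225) if n=='top' else (180,140,250,180)
    rect((g<60).astype(np.uint8),base,.012,'base')
    rail=((g>80)&(g<130)).astype(np.uint8)
    if n=='top':
        for th in(128,134,140):rect((g>th).astype(np.uint8),(160,185,240,218),.010,'plate%d'%th)
        print(g[200:206,180:195],g[170:215,160:162].mean()); print(g[176:206:3,305:345])
    for nm,lo,hi,box in(('blue',(105,90,30),(130,255,255),(160,190,185,215) if n=='top' else(310,230,340,260)),('yellow',(20,70,60),(32,255,255),(215,198,230,210) if n=='top' else (280,195,297,215)),('orange',(4,100,40),(18,255,255),(315,170,335,185) if n=='top' else (195,140,215,165))):
        m=cv2.inRange(hsv,lo,hi);mm=np.zeros_like(m);x0,y0,x1,y1=box;mm[y0:y1,x0:x1]=m[y0:y1,x0:x1]
        v,u=np.nonzero(mm);c=[u.mean(),v.mean()]
        print(n,nm,len(u),np.round(c,2),[np.round(onz(n,[c],h)[0]*1000,1) for h in((.045,.057) if nm!='orange' else(.055,.07))])
```

```text
top base 708 [ 587.5 -227.3] [ 67.6 186.6] 70.02 corners [[488.0, -227.0], [664.0, -291.0], [687.0, -227.0], [511.0, -164.0]]
top plate128 145 [554.  144.4] [37.5 51.2] 88.41 corners [[528.0, 126.0], [579.0, 125.0], [580.0, 162.0], [529.0, 164.0]]Traceback (most recent call last):
  File "<stdin>", line 14, in <module>
  File "<stdin>", line 6, in rect
    return _wrapfunc(a, 'argmax', axis=axis, out=out, **kwds)
    return bound(*args, **kwds)
ValueError: attempt to get argmax of an empty sequence
```

Run:
```python
from h import *
for n in('top','scene'):
    z=np.load(n+'.npz');P,D=z['p'],z['d'];hsv=cv2.cvtColor(P,cv2.COLOR_RGB2HSV);g=cv2.cvtColor(P,cv2.COLOR_RGB2GRAY)
    def rect(m,box,zz,nm):
        mm=np.zeros_like(m);x0,y0,x1,y1=box;mm[y0:y1,x0:x1]=m[y0:y1,x0:x1]
        k,l,st,c=cv2.connectedComponentsWithStats(mm);
        if k<2: return
        i=1+np.argmax(st[1:,4])
        cs,_=cv2.findContours((l==i).astype(np.uint8),cv2.RETR_EXTERNAL,cv2.CHAIN_APPROX_NONE)
        w=onz(n,cs[0][:,0].astype(float),zz);r=cv2.minAreaRect((w[:,:2]*1000).astype(np.float32))
        print(n,nm,st[i,4],np.round(r[0],1),np.round(r[1],1),round(r[2],2))
    rect((g<60).astype(np.uint8),(295,155,345,225) if n=='top' else (180,140,250,180),.012,'base')
    if n=='top':
        for th in(112,116,120,124):rect((g>th).astype(np.uint8),(160,185,240,218),.010,'plate%d'%th)
    for nm,lo,hi,box in(('blue',(105,90,30),(130,255,255),(160,190,185,215) if n=='top' else(310,230,340,260)),('yellow',(20,70,60),(32,255,255),(215,198,230,210) if n=='top' else (280,195,297,215)),('orange',(4,100,40),(18,255,255),(315,170,335,185) if n=='top' else (195,140,215,165))):
        m=cv2.inRange(hsv,lo,hi);mm=np.zeros_like(m);x0,y0,x1,y1=box;mm[y0:y1,x0:x1]=m[y0:y1,x0:x1]
        v,u=np.nonzero(mm);c=[u.mean(),v.mean()]
        print(n,nm,len(u),np.round(c,2),[np.round(onz(n,[c],h)[0]*1000,1) for h in((.045,.057) if nm!='orange' else(.055,.07))])
```

```text
top base 708 [ 587.5 -227.3] [ 67.6 186.6] 70.02
top plate112 628 [562.2 247.2] [152.  109.8] 88.27
top plate116 201 [554.1 144.5] [44.3 58.1] 88.41
top plate120 180 [555.8 144.4] [44.3 54.7] 88.41
top plate124 158 [554.  144.5] [37.5 51.2] 88.41
top blue 26 [174.5 205. ] [array([545.4, 263.8,  45. ]), array([544.2, 261.2,  57. ])]
top yellow 28 [222.82 204.  ] [array([544.2, 103.1,  45. ]), array([543., 102.,  57.])]
top orange 29 [326.31 178.62] [array([ 617.4, -240.6,   55. ]), array([ 615. , -237.9,   70. ])]
scene base 548 [ 582.9 -248. ] [130.3 186.5] 69.99
scene blue 35 [324.17 243.71] [array([537.4, 263.8,  45. ]), array([544.8, 269.6,  57. ])]
scene yellow 28 [286.79 206.68] [array([537.4, 103.1,  45. ]), array([544.8, 111.3,  57. ])]
scene orange 1 [204. 148.] [array([ 609.1, -259.4,   55. ]), array([ 617.1, -241.9,   70. ])]
```

{"name": "drive_tool", "arguments": {
  "increments": [
    {"wz":-7.4,"claw":0.06},
    {"wz":-7.4},
    {"wz":-7.4},
    {"dx":-0.0187,"dy":-0.0225},
    {"dx":-0.0187,"dy":-0.0225},
    {"dx":-0.0187,"dy":-0.0225},
    {"dx":-0.0187,"dy":-0.0225},
    {"dx":-0.0187,"dy":-0.0225},
    {"dx":-0.0187,"dy":-0.0225},
    {"dx":-0.0187,"dy":-0.0225},
    {"dx":-0.0187,"dy":-0.0225},
    {"dx":-0.0187,"dy":-0.0225},
    {"dx":-0.0187,"dy":-0.0225},
    {"dx":-0.0187,"dy":-0.0225},
    {"dx":-0.0187,"dy":-0.0225},
    {"dx":-0.0187,"dy":-0.0225},
    {"dx":-0.0187,"dy":-0.0225},
    {"dx":-0.0187,"dy":-0.0225},
    {"dx":-0.0187,"dy":-0.0225}
  ],
  "newtons": 40
}}

```text
schema error: expected keys claw, dx, dy, dz, wx, wy, wz
```

Run:
```python
import station
print([k for k in dir(station) if k[0]!='_'], getattr(station,'finger_overhang',None))
o=station.get_obs();print(o['eef_pos'],o['tool_rot'],o['gripper_width'],o['contact_force'],o['t'])
```

```text
['PlanningError', 'calibration', 'finger_overhang', 'get_obs', 'hand_in', 'read_camera'] 0.025
[0.25506575 0.62442348 0.25540577] [-9.21797574e-05  1.92674683e-01  9.81262339e-01 -8.24383545e-04] 1.0066340721520066 [-1.35930698  0.0619464  -0.3550666 ] 0.1
```

{"name": "drive_tool", "arguments": {
  "increments": [
    {"claw":0.06,"dx":0,"dy":0,"dz":0,"wx":0,"wy":0,"wz":-7.4},
    {"claw":0.06,"dx":0,"dy":0,"dz":0,"wx":0,"wy":0,"wz":-7.4},
    {"claw":0.06,"dx":0,"dy":0,"dz":0,"wx":0,"wy":0,"wz":-7.4},
    {"claw":0.06,"dx":-0.025,"dy":-0.03,"dz":0,"wx":0,"wy":0,"wz":0},
    {"claw":0.06,"dx":-0.025,"dy":-0.03,"dz":0,"wx":0,"wy":0,"wz":0},
    {"claw":0.06,"dx":-0.025,"dy":-0.03,"dz":0,"wx":0,"wy":0,"wz":0},
    {"claw":0.06,"dx":-0.025,"dy":-0.03,"dz":0,"wx":0,"wy":0,"wz":0},
    {"claw":0.06,"dx":-0.025,"dy":-0.03,"dz":0,"wx":0,"wy":0,"wz":0},
    {"claw":0.06,"dx":-0.025,"dy":-0.03,"dz":0,"wx":0,"wy":0,"wz":0},
    {"claw":0.06,"dx":-0.025,"dy":-0.03,"dz":0,"wx":0,"wy":0,"wz":0},
    {"claw":0.06,"dx":-0.025,"dy":-0.03,"dz":0,"wx":0,"wy":0,"wz":0},
    {"claw":0.06,"dx":-0.025,"dy":-0.03,"dz":0,"wx":0,"wy":0,"wz":0},
    {"claw":0.06,"dx":-0.025,"dy":-0.03,"dz":0,"wx":0,"wy":0,"wz":0},
    {"claw":0.06,"dx":-0.025,"dy":-0.03,"dz":0,"wx":0,"wy":0,"wz":0},
    {"claw":0.06,"dx":-0.025,"dy":-0.03,"dz":0,"wx":0,"wy":0,"wz":0},
    {"claw":0.06,"dx":0,"dy":0,"dz":0,"wx":0,"wy":0,"wz":0},
    {"claw":0.06,"dx":0,"dy":0,"dz":0,"wx":0,"wy":0,"wz":0}
  ],
  "newtons": 40
}}

```text
t: 2.22
eef_pos: [0.5545, 0.2654, 0.2559]
tool_rot: [-0.001, -0.0, 1.0, 0.0]
contact_force: [1.0, -0.2, 0.5]
gripper_width: 0.704
grasp_force: 0.0
```

{"name": "drive_tool", "arguments": {
  "increments": [
    {"claw":0.06,"dx":0,"dy":-0.0016,"dz":0.025,"wx":0,"wy":0,"wz":0},
    {"claw":0.06,"dx":0,"dy":0,"dz":0.03,"wx":0,"wy":0,"wz":0},
    {"claw":0.06,"dx":0,"dy":0,"dz":0.03,"wx":0,"wy":0,"wz":0},
    {"claw":0.06,"dx":0,"dy":0,"dz":0.03,"wx":0,"wy":0,"wz":0},
    {"claw":0.06,"dx":0,"dy":0,"dz":0.03,"wx":0,"wy":0,"wz":0},
    {"claw":0.06,"dx":0,"dy":0,"dz":0.02,"wx":0,"wy":0,"wz":0},
    {"claw":0.06,"dx":0,"dy":0,"dz":0.01,"wx":0,"wy":0,"wz":0},
    {"claw":0.06,"dx":0,"dy":0,"dz":0.008,"wx":0,"wy":0,"wz":0},
    {"claw":0.06,"dx":0,"dy":0,"dz":0.006,"wx":0,"wy":0,"wz":0},
    {"claw":0.06,"dx":0,"dy":0,"dz":0.0044,"wx":0,"wy":0,"wz":0},
    {"claw":0.06,"dx":0,"dy":0,"dz":0,"wx":0,"wy":0,"wz":0},
    {"claw":0.06,"dx":0,"dy":0,"dz":0,"wx":0,"wy":0,"wz":0}
  ],
  "newtons": 40
}}

```text
t: 3.72
eef_pos: [0.5554, 0.2633, 0.0632]
tool_rot: [0.0, 0.0, 1.0, 0.0]
contact_force: [0.6, 0.6, -0.2]
gripper_width: 0.705
grasp_force: 0.0
```

Run:
```python
from h import *
p,d=snap('top');s,e=snap('scene')
im=np.hstack([cv2.resize(p[150:250,140:240,::-1],(400,400),interpolation=2),cv2.resize(s[190:290,270:370,::-1],(400,400),interpolation=2)])
cv2.imwrite('pics/g1.png',np.clip(im*1.6,0,255).astype(np.uint8))
```

```text
(no output)
```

View pics/g1.png

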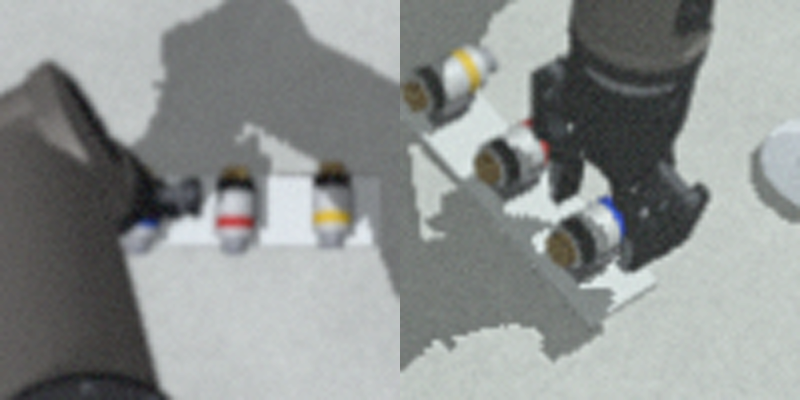

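The scene crop shows the fingers straddling the blue objective at about (590,235), with the neighbours clear. Closing now.

{"name": "drive_tool", "arguments": {
  "increments": [
    {"claw":0.045,"dx":0,"dy":0,"dz":0,"wx":0,"wy":0,"wz":0},
    {"claw":0.04,"dx":0,"dy":0,"dz":0,"wx":0,"wy":0,"wz":0},
    {"claw":0.036,"dx":0,"dy":0,"dz":0,"wx":0,"wy":0,"wz":0},
    {"claw":0.034,"dx":0,"dy":0,"dz":0,"wx":0,"wy":0,"wz":0},
    {"claw":0.032,"dx":0,"dy":0,"dz":0,"wx":0,"wy":0,"wz":0},
    {"claw":0.028,"dx":0,"dy":0,"dz":0,"wx":0,"wy":0,"wz":0},
    {"claw":0.025,"dx":0,"dy":0,"dz":0,"wx":0,"wy":0,"wz":0},
    {"claw":0.02,"dx":0,"dy":0,"dz":0,"wx":0,"wy":0,"wz":0},
    {"claw":0.02,"dx":0,"dy":0,"dz":0,"wx":0,"wy":0,"wz":0},
    {"claw":0.02,"dx":0,"dy":0,"dz":0,"wx":0,"wy":0,"wz":0}
  ],
  "newtons": 35
}}

```text
t: 5.08
eef_pos: [0.5552, 0.2628, 0.0631]
tool_rot: [-0.0, 0.0, 1.0, -0.0]
contact_force: [-1.7, -2.8, 5.5]
gripper_width: 0.355
grasp_force: 34.4
```

{"name": "drive_tool", "arguments": {
  "increments": [
    {"claw":0.02,"dx":0,"dy":0,"dz":-0.002,"wx":0,"wy":0,"wz":0},
    {"claw":0.02,"dx":0,"dy":0,"dz":-0.003,"wx":0,"wy":0,"wz":0},
    {"claw":0.02,"dx":0,"dy":0,"dz":-0.005,"wx":0,"wy":0,"wz":0},
    {"claw":0.02,"dx":0,"dy":0,"dz":-0.01,"wx":0,"wy":0,"wz":0},
    {"claw":0.02,"dx":0,"dy":0,"dz":0,"wx":0,"wy":0,"wz":0},
    {"claw":0.02,"dx":0,"dy":0,"dz":0,"wx":0,"wy":0,"wz":0}
  ]
}}

```text
t: 5.82
eef_pos: [0.5551, 0.2632, 0.083]
tool_rot: [0.0, 0.0, 1.0, 0.0]
contact_force: [-0.4, 0.5, -1.4]
gripper_width: 0.359
grasp_force: 34.6
```

{"name": "drive_tool", "arguments": {
  "increments": [
    {"claw":0.02,"dx":0,"dy":0,"dz":-0.02,"wx":0,"wy":0,"wz":0},
    {"claw":0.02,"dx":0,"dy":0,"dz":-0.025,"wx":0,"wy":0,"wz":0},
    {"claw":0.02,"dx":0,"dy":0,"dz":-0.025,"wx":0,"wy":0,"wz":0},
    {"claw":0.02,"dx":0,"dy":-0.01,"dz":-0.01,"wx":0,"wy":0,"wz":0},
    {"claw":0.02,"dx":-0.001,"dy":-0.02,"dz":0,"wx":0,"wy":0,"wz":0},
    {"claw":0.02,"dx":-0.001,"dy":-0.035,"dz":0,"wx":0,"wy":0,"wz":0},
    {"claw":0.02,"dx":-0.001,"dy":-0.035,"dz":0,"wx":0,"wy":0,"wz":0},
    {"claw":0.02,"dx":-0.001,"dy":-0.035,"dz":0,"wx":0,"wy":0,"wz":0},
    {"claw":0.02,"dx":-0.001,"dy":-0.035,"dz":0,"wx":0,"wy":0,"wz":0},
    {"claw":0.02,"dx":-0.001,"dy":-0.035,"dz":0,"wx":0,"wy":0,"wz":0},
    {"claw":0.02,"dx":-0.001,"dy":-0.035,"dz":0,"wx":0,"wy":0,"wz":0},
    {"claw":0.02,"dx":-0.001,"dy":-0.035,"dz":0,"wx":0,"wy":0,"wz":0},
    {"claw":0.02,"dx":-0.001,"dy":-0.035,"dz":0,"wx":0,"wy":0,"wz":0},
    {"claw":0.02,"dx":-0.001,"dy":-0.035,"dz":0,"wx":0,"wy":0,"wz":0},
    {"claw":0.02,"dx":-0.001,"dy":-0.035,"dz":0,"wx":0,"wy":0,"wz":0},
    {"claw":0.02,"dx":-0.001,"dy":-0.035,"dz":0,"wx":0,"wy":0,"wz":0},
    {"claw":0.02,"dx":-0.001,"dy":-0.035,"dz":0,"wx":0,"wy":0,"wz":0},
    {"claw":0.02,"dx":-0.001,"dy":-0.02,"dz":0,"wx":0,"wy":0,"wz":0},
    {"claw":0.02,"dx":0,"dy":-0.013,"dz":0,"wx":0,"wy":0,"wz":0},
    {"claw":0.02,"dx":0,"dy":0,"dz":0,"wx":0,"wy":0,"wz":5}
  ]
}}

```text
t: 8.32
eef_pos: [0.5684, -0.2207, 0.1625]
tool_rot: [-0.0, 0.045, 0.999, 0.0]
contact_force: [0.7, -0.1, -1.6]
gripper_width: 0.357
grasp_force: 34.7
```

{"name": "drive_tool", "arguments": {
  "increments": [
    {"claw":0.02,"dx":0,"dy":0,"dz":0,"wx":0,"wy":0,"wz":5},
    {"claw":0.02,"dx":0,"dy":0,"dz":0,"wx":0,"wy":0,"wz":5},
    {"claw":0.02,"dx":0,"dy":0,"dz":0,"wx":0,"wy":0,"wz":5},
    {"claw":0.02,"dx":0,"dy":0,"dz":0,"wx":0,"wy":0,"wz":0},
    {"claw":0.02,"dx":0,"dy":0,"dz":0,"wx":0,"wy":0,"wz":0}
  ]
}}

```text
t: 8.95
eef_pos: [0.5689, -0.2192, 0.1627]
tool_rot: [-0.0, 0.173, 0.985, 0.0]
contact_force: [-0.0, -1.0, -1.5]
gripper_width: 0.362
grasp_force: 34.7
```

Run:
```python
from h import *
o=get_obs();print(np.round(o['eef_pos'],4),o['tool_rot'].round(4),o['contact_force'].round(1),o['t'])
y=np.array([np.cos(np.radians(70)),np.sin(np.radians(70))]);x=np.array([y[1],-y[0]])
d=o['eef_pos'][:2]-[.5734,-.2222];print('in vee x,y mm',d@x*1e3,d@y*1e3,'q',o['q'].round(2))
p,d=snap('top');s,e=snap('scene')
im=np.hstack([cv2.resize(p[150:230,280:360,::-1],(400,400),interpolation=2),cv2.resize(s[100:190,160:250,::-1],(400,400),interpolation=2)])
cv2.imwrite('pics/c1.png',np.clip(im*1.6,0,255).astype(np.uint8))
```

```text
[ 0.5689 -0.2192  0.1627] [-2.000e-04  1.726e-01  9.850e-01  2.000e-04] [-0.  -1.  -1.5] 8.95
in vee x,y mm -5.209836576403084 1.2435088257023845 q [ 0.08  0.48  0.25  1.82 -0.15  0.87  1.62]
```

View pics/c1.png

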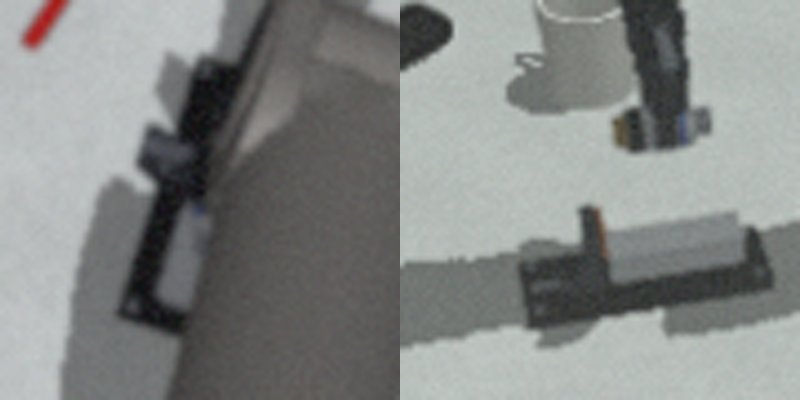

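The scene crop shows the objective held level at about (660,130), with its brass end facing the orange pad. Descending to just above the V.

{"name": "drive_tool", "arguments": {
  "increments": [
    {"claw":0.02,"dx":0,"dy":-0.0012,"dz":0.015,"wx":0,"wy":0,"wz":0},
    {"claw":0.02,"dx":0,"dy":0,"dz":0.02,"wx":0,"wy":0,"wz":0},
    {"claw":0.02,"dx":0,"dy":0,"dz":0.02,"wx":0,"wy":0,"wz":0},
    {"claw":0.02,"dx":0,"dy":0,"dz":0.015,"wx":0,"wy":0,"wz":0},
    {"claw":0.02,"dx":0,"dy":0,"dz":0.01,"wx":0,"wy":0,"wz":0},
    {"claw":0.02,"dx":0,"dy":0,"dz":0.005,"wx":0,"wy":0,"wz":0},
    {"claw":0.02,"dx":0,"dy":0,"dz":0,"wx":0,"wy":0,"wz":0},
    {"claw":0.02,"dx":0,"dy":0,"dz":0,"wx":0,"wy":0,"wz":0}
  ]
}}

```text
t: 10.05
eef_pos: [0.569, -0.2211, 0.0785]
tool_rot: [0.001, 0.174, 0.985, -0.0]
contact_force: [1.0, -0.1, -1.3]
gripper_width: 0.361
grasp_force: 34.7
```

{"name": "drive_tool", "arguments": {
  "increments": [
    {"claw":0.02,"dx":0,"dy":0,"dz":0.001,"wx":0,"wy":0,"wz":0},
    {"claw":0.02,"dx":0,"dy":0,"dz":0.001,"wx":0,"wy":0,"wz":0},
    {"claw":0.02,"dx":0,"dy":0,"dz":0.0,"wx":0,"wy":0,"wz":0}
  ]
}}

```text
t: 10.42
eef_pos: [0.5685, -0.2209, 0.0759]
tool_rot: [-0.0, 0.174, 0.985, 0.0]
contact_force: [-0.0, -0.3, -1.2]
gripper_width: 0.362
grasp_force: 34.7
```

{"name": "drive_tool", "arguments": {
  "increments": [
    {"claw":0.02,"dx":0,"dy":0,"dz":0.001,"wx":0,"wy":0,"wz":0},
    {"claw":0.02,"dx":0,"dy":0,"dz":0.0005,"wx":0,"wy":0,"wz":0},
    {"claw":0.02,"dx":0,"dy":0,"dz":0.0,"wx":0,"wy":0,"wz":0}
  ]
}}

```text
t: 10.8
eef_pos: [0.5686, -0.2213, 0.0746]
tool_rot: [0.0, 0.174, 0.985, -0.0]
contact_force: [-0.9, -0.2, 0.6]
gripper_width: 0.357
grasp_force: 34.9
```

{"name": "drive_tool", "arguments": {
  "increments": [
    {"claw":0.02,"dx":0,"dy":0,"dz":0.0005,"wx":0,"wy":0,"wz":0},
    {"claw":0.02,"dx":0,"dy":0,"dz":0.0005,"wx":0,"wy":0,"wz":0},
    {"claw":0.02,"dx":0,"dy":0,"dz":0.0,"wx":0,"wy":0,"wz":0}
  ]
}}

```text
t: 11.18
eef_pos: [0.5687, -0.2217, 0.0739]
tool_rot: [0.0, 0.174, 0.985, -0.0]
contact_force: [-1.5, -1.2, 5.3]
gripper_width: 0.355
grasp_force: 35.3
```

Contact at about 5 N, close to the expected height. Releasing slowly.

{"name": "drive_tool", "arguments": {
  "increments": [
    {"claw":0.02,"dx":0,"dy":0,"dz":0,"wx":0,"wy":0,"wz":0},
    {"claw":0.031,"dx":0,"dy":0,"dz":0,"wx":0,"wy":0,"wz":0},
    {"claw":0.033,"dx":0,"dy":0,"dz":0,"wx":0,"wy":0,"wz":0},
    {"claw":0.035,"dx":0,"dy":0,"dz":0,"wx":0,"wy":0,"wz":0},
    {"claw":0.04,"dx":0,"dy":0,"dz":0,"wx":0,"wy":0,"wz":0},
    {"claw":0.05,"dx":0,"dy":0,"dz":0,"wx":0,"wy":0,"wz":0},
    {"claw":0.056,"dx":0,"dy":0,"dz":0,"wx":0,"wy":0,"wz":0},
    {"claw":0.056,"dx":0,"dy":0,"dz":0,"wx":0,"wy":0,"wz":0}
  ],
  "newtons": 20
}}

```text
t: 12.18
eef_pos: [0.5686, -0.2208, 0.0733]
tool_rot: [-0.0, 0.174, 0.985, 0.0]
contact_force: [0.2, 0.1, 0.8]
gripper_width: 0.655
grasp_force: 0.0
```

{"name": "drive_tool", "arguments": {
  "increments": [
    {"claw":0.056,"dx":0,"dy":0,"dz":-0.01,"wx":0,"wy":0,"wz":0},
    {"claw":0.056,"dx":0,"dy":0,"dz":-0.02,"wx":0,"wy":0,"wz":0},
    {"claw":0.056,"dx":0,"dy":0,"dz":-0.02,"wx":0,"wy":0,"wz":0},
    {"claw":0.02,"dx":0.01,"dy":0,"dz":-0.01,"wx":0,"wy":0,"wz":0},
    {"claw":0,"dx":0.02,"dy":0,"dz":0,"wx":0,"wy":0,"wz":0},
    {"claw":0,"dx":0.02,"dy":0,"dz":0,"wx":0,"wy":0,"wz":0},
    {"claw":0,"dx":0.005,"dy":0,"dz":0,"wx":0,"wy":0,"wz":0},
    {"claw":0,"dx":0,"dy":0,"dz":0,"wx":0,"wy":0,"wz":0},
    {"claw":0,"dx":0,"dy":0,"dz":0,"wx":0,"wy":0,"wz":0},
    {"claw":0,"dx":0,"dy":0,"dz":0,"wx":0,"wy":0,"wz":0}
  ]
}}

```text
t: 13.42
eef_pos: [0.5174, -0.2023, 0.1334]
tool_rot: [0.0, 0.174, 0.985, -0.0]
contact_force: [-1.0, -0.1, -0.4]
gripper_width: -0.001
grasp_force: 0.0
```

Run:
```python
from h import *
o=get_obs();print(np.round(o['eef_pos'],4),o['tool_rot'].round(4),o['contact_force'].round(1),o['t'])
y=np.array([np.cos(np.radians(70)),np.sin(np.radians(70))]);x=np.array([y[1],-y[0]])
d=o['eef_pos'][:2]-[.5734,-.2222];print('in vee x,y mm',d@x*1e3,d@y*1e3)
p,d=snap('top');s,e=snap('scene')
im=np.hstack([cv2.resize(p[150:230,280:360,::-1],(400,400),interpolation=2),cv2.resize(s[110:180,175:245,::-1],(400,400),interpolation=2)])
cv2.imwrite('pics/c2.png',np.clip(im*1.6,0,255).astype(np.uint8))
```

```text
[ 0.5174 -0.2023  0.1334] [ 2.000e-04  1.738e-01  9.848e-01 -1.000e-04] [-1.  -0.1 -0.4] 13.425
in vee x,y mm -59.44178516766859 -0.43232547639839436
```

View pics/c2.png

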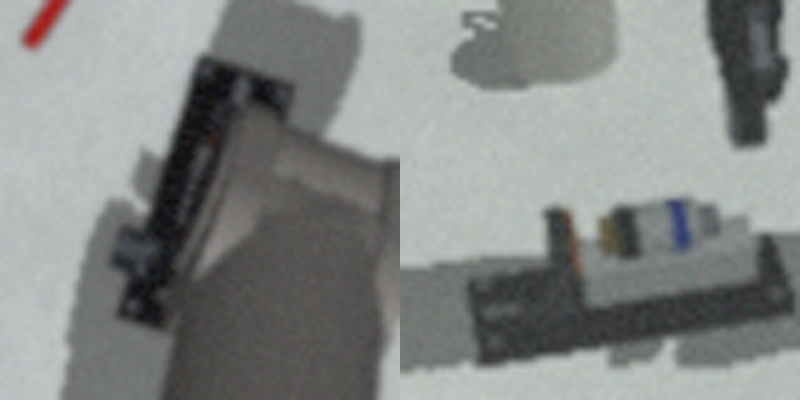

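The scene crop shows the objective lying level in the V at (660,228), with a small gap to the orange pad at (572,240). Before lowering the fingers, I'll check the height of the dark feature at the rail's −x end.

Run:
```python
from h import *
y=np.array([np.cos(np.radians(70)),np.sin(np.radians(70))]);x=np.array([y[1],-y[0]])
v,u=np.mgrid[:384,:512]
p,D=read_camera('scene')
W=pts('scene',np.c_[u.ravel(),v.ravel()],D.ravel());d=W[:,:2]-[.5734,-.2222];a,b=d@x*1e3,d@y*1e3
for lo in range(-90,-40,6):
    m=(a>=lo)&(a<lo+6)&(abs(b)<40)&(W[:,2]<.1)&(W[:,2]>-.01)
    w=W[m][:,2]*1e3; i=np.argsort(w)[-3:];print(lo,m.sum(),np.round(w[i]),np.round(b[m][i]))
```

```text
-90 26 [2. 2. 3.] [  6. -23. -15.]
-84 19 [1. 2. 2.] [ 35.  20. -35.]
-78 23 [13. 13. 14.] [-30. -12.  28.]
-72 27 [14. 14. 15.] [ 10.  33. -12.]
-66 24 [14. 15. 16.] [36. 32. 16.]
-60 28 [42. 42. 43.] [-14.  15.  16.]
-54 38 [43. 43. 45.] [-14.  14.  17.]
-48 34 [42. 43. 44.] [-10.  14.  13.]
-42 33 [60. 62. 63.] [ 5.  3. -2.]
```

Only the base is there, so what I saw was a shadow. Lowering the shut fingers behind the nose.

{"name": "drive_tool", "arguments": {
  "increments": [
    {"claw":0,"dx":0,"dy":0.0004,"dz":0.015,"wx":0,"wy":0,"wz":0},
    {"claw":0,"dx":0,"dy":0,"dz":0.02,"wx":0,"wy":0,"wz":0},
    {"claw":0,"dx":0,"dy":0,"dz":0.013,"wx":0,"wy":0,"wz":0},
    {"claw":0,"dx":0,"dy":0,"dz":0.007,"wx":0,"wy":0,"wz":0},
    {"claw":0,"dx":0,"dy":0,"dz":0.004,"wx":0,"wy":0,"wz":0},
    {"claw":0,"dx":0,"dy":0,"dz":0,"wx":0,"wy":0,"wz":0},
    {"claw":0,"dx":-0.002,"dy":0,"dz":0,"wx":0,"wy":0,"wz":0},
    {"claw":0,"dx":-0.002,"dy":0,"dz":0,"wx":0,"wy":0,"wz":0},
    {"claw":0,"dx":0,"dy":0,"dz":0,"wx":0,"wy":0,"wz":0}
  ]
}}

```text
t: 14.7
eef_pos: [0.5211, -0.2032, 0.0747]
tool_rot: [0.0, 0.174, 0.985, -0.0]
contact_force: [-0.6, 0.5, 0.3]
gripper_width: -0.0
grasp_force: 0.0
```

{"name": "drive_tool", "arguments": {
  "increments": [
    {"claw":0,"dx":-0.0015,"dy":0,"dz":0,"wx":0,"wy":0,"wz":0},
    {"claw":0,"dx":-0.0015,"dy":0,"dz":0,"wx":0,"wy":0,"wz":0},
    {"claw":0,"dx":-0.001,"dy":0,"dz":0,"wx":0,"wy":0,"wz":0},
    {"claw":0,"dx":-0.001,"dy":0,"dz":0,"wx":0,"wy":0,"wz":0}
  ]
}}

```text
t: 15.2
eef_pos: [0.5255, -0.2049, 0.0744]
tool_rot: [-0.0, 0.174, 0.985, -0.0]
contact_force: [0.6, 0.1, 0.2]
gripper_width: -0.006
grasp_force: 0.0
```

{"name": "drive_tool", "arguments": {
  "increments": [
    {"claw":0,"dx":-0.001,"dy":0,"dz":0,"wx":0,"wy":0,"wz":0},
    {"claw":0,"dx":-0.001,"dy":0,"dz":0,"wx":0,"wy":0,"wz":0},
    {"claw":0,"dx":-0.001,"dy":0,"dz":0,"wx":0,"wy":0,"wz":0},
    {"claw":0,"dx":-0.001,"dy":0,"dz":0,"wx":0,"wy":0,"wz":0}
  ]
}}

```text
t: 15.7
eef_pos: [0.5287, -0.206, 0.0742]
tool_rot: [-0.001, 0.174, 0.985, 0.0]
contact_force: [-2.3, 1.6, 0.4]
gripper_width: 0.003
grasp_force: 1.0
```

{"name": "drive_tool", "arguments": {
  "increments": [
    {"claw":0,"dx":-0.001,"dy":0,"dz":0,"wx":0,"wy":0,"wz":0},
    {"claw":0,"dx":-0.001,"dy":0,"dz":0,"wx":0,"wy":0,"wz":0},
    {"claw":0,"dx":-0.001,"dy":0,"dz":0,"wx":0,"wy":0,"wz":0}
  ]
}}

```text
t: 16.08
eef_pos: [0.5323, -0.2073, 0.0744]
tool_rot: [0.0, 0.174, 0.985, -0.0]
contact_force: [-0.6, 0.6, 0.3]
gripper_width: 0.002
grasp_force: 0.5
```

{"name": "drive_tool", "arguments": {
  "increments": [
    {"claw":0,"dx":-0.0008,"dy":0,"dz":0,"wx":0,"wy":0,"wz":0},
    {"claw":0,"dx":-0.0008,"dy":0,"dz":0,"wx":0,"wy":0,"wz":0},
    {"claw":0,"dx":-0.0008,"dy":0,"dz":0,"wx":0,"wy":0,"wz":0}
  ]
}}

```text
t: 16.45
eef_pos: [0.5344, -0.208, 0.0744]
tool_rot: [-0.0, 0.174, 0.985, 0.0]
contact_force: [-0.4, 0.6, -0.1]
gripper_width: 0.002
grasp_force: 0.5
```

{"name": "drive_tool", "arguments": {
  "increments": [
    {"claw":0,"dx":-0.0005,"dy":0,"dz":0,"wx":0,"wy":0,"wz":0},
    {"claw":0,"dx":-0.0005,"dy":0,"dz":0,"wx":0,"wy":0,"wz":0}
  ]
}}

```text
t: 16.7
eef_pos: [0.5353, -0.2084, 0.0744]
tool_rot: [0.0, 0.174, 0.985, 0.0]
contact_force: [0.2, 0.3, -0.6]
gripper_width: 0.002
grasp_force: 0.5
```

{"name": "drive_tool", "arguments": {
  "increments": [
    {"claw":0,"dx":-0.0005,"dy":0,"dz":0,"wx":0,"wy":0,"wz":0},
    {"claw":0,"dx":-0.0005,"dy":0,"dz":0,"wx":0,"wy":0,"wz":0}
  ]
}}

```text
t: 16.95
eef_pos: [0.5362, -0.2087, 0.0744]
tool_rot: [-0.0, 0.174, 0.985, 0.0]
contact_force: [-1.8, 1.0, 0.2]
gripper_width: 0.002
grasp_force: 0.5
```

{"name": "drive_tool", "arguments": {
  "increments": [
    {"claw":0,"dx":-0.0005,"dy":0,"dz":0,"wx":0,"wy":0,"wz":0},
    {"claw":0,"dx":-0.0005,"dy":0,"dz":0,"wx":0,"wy":0,"wz":0}
  ]
}}

```text
t: 17.2
eef_pos: [0.5371, -0.2091, 0.0744]
tool_rot: [-0.0, 0.174, 0.985, 0.0]
contact_force: [-1.5, 0.2, 0.4]
gripper_width: 0.001
grasp_force: 0.5
```

{"name": "drive_tool", "arguments": {
  "increments": [
    {"claw":0,"dx":-0.0005,"dy":0,"dz":0,"wx":0,"wy":0,"wz":0},
    {"claw":0,"dx":-0.0005,"dy":0,"dz":0,"wx":0,"wy":0,"wz":0}
  ]
}}

```text
t: 17.45
eef_pos: [0.5381, -0.2094, 0.0744]
tool_rot: [-0.0, 0.174, 0.985, 0.0]
contact_force: [-2.2, 1.2, -0.8]
gripper_width: 0.003
grasp_force: 0.5
```

{"name": "drive_tool", "arguments": {
  "increments": [
    {"claw":0,"dx":-0.0005,"dy":0,"dz":0,"wx":0,"wy":0,"wz":0},
    {"claw":0,"dx":-0.0005,"dy":0,"dz":0,"wx":0,"wy":0,"wz":0}
  ]
}}

```text
t: 17.7
eef_pos: [0.539, -0.2098, 0.0744]
tool_rot: [-0.0, 0.174, 0.985, 0.0]
contact_force: [-0.6, 0.9, -0.0]
gripper_width: 0.002
grasp_force: 0.5
```

{"name": "drive_tool", "arguments": {
  "increments": [
    {"claw":0,"dx":-0.0005,"dy":0,"dz":0,"wx":0,"wy":0,"wz":0},
    {"claw":0,"dx":-0.0005,"dy":0,"dz":0,"wx":0,"wy":0,"wz":0}
  ]
}}

```text
t: 17.95
eef_pos: [0.5393, -0.2098, 0.0742]
tool_rot: [-0.001, 0.174, 0.985, 0.0]
contact_force: [-4.6, 1.4, 2.4]
gripper_width: -0.002
grasp_force: 2.3
```

{"name": "drive_tool", "arguments": {
  "increments": [
    {"claw":0,"dx":-0.0003,"dy":0,"dz":0,"wx":0,"wy":0,"wz":0},
    {"claw":0,"dx":0,"dy":0,"dz":0,"wx":0,"wy":0,"wz":0}
  ]
}}

```text
t: 18.2
eef_pos: [0.5392, -0.2098, 0.0742]
tool_rot: [-0.001, 0.174, 0.985, 0.0]
contact_force: [-4.7, 1.7, 2.6]
gripper_width: 0.001
grasp_force: 2.7
```

{"name": "drive_tool", "arguments": {
  "increments": [
    {"claw":0,"dx":-0.0004,"dy":0,"dz":0,"wx":0,"wy":0,"wz":0},
    {"claw":0,"dx":0,"dy":0,"dz":0,"wx":0,"wy":0,"wz":0}
  ]
}}

```text
t: 18.45
eef_pos: [0.5393, -0.2098, 0.0742]
tool_rot: [-0.001, 0.174, 0.985, 0.0]
contact_force: [-4.9, 2.8, 3.9]
gripper_width: -0.003
grasp_force: 3.2
```

{"name": "drive_tool", "arguments": {
  "increments": [
    {"claw":0,"dx":-0.0005,"dy":0,"dz":0,"wx":0,"wy":0,"wz":0},
    {"claw":0,"dx":0,"dy":0,"dz":0,"wx":0,"wy":0,"wz":0}
  ]
}}

```text
t: 18.7
eef_pos: [0.5393, -0.2098, 0.0742]
tool_rot: [-0.002, 0.174, 0.985, 0.0]
contact_force: [-7.6, 3.8, 5.8]
gripper_width: -0.002
grasp_force: 4.0
```

About 8.4 N along the V with no movement, so it is on the stop. There is also some downward load, so I'll ease the tool up slightly.

{"name": "drive_tool", "arguments": {
  "increments": [
    {"claw":0,"dx":0,"dy":0,"dz":-0.0004,"wx":0,"wy":0,"wz":0},
    {"claw":0,"dx":0,"dy":0,"dz":-0.0004,"wx":0,"wy":0,"wz":0},
    {"claw":0,"dx":0,"dy":0,"dz":0,"wx":0,"wy":0,"wz":0}
  ]
}}

```text
t: 19.08
eef_pos: [0.5393, -0.2099, 0.0744]
tool_rot: [-0.002, 0.174, 0.985, 0.0]
contact_force: [-5.4, 2.3, -0.3]
gripper_width: -0.003
grasp_force: 2.8
```

{"name": "drive_tool", "arguments": {
  "increments": [
    {"claw":0,"dx":-0.0004,"dy":0,"dz":-0.0001,"wx":0,"wy":0,"wz":0},
    {"claw":0,"dx":0,"dy":0,"dz":0,"wx":0,"wy":0,"wz":0},
    {"claw":0,"dx":0,"dy":0,"dz":0,"wx":0,"wy":0,"wz":0}
  ]
}}

```text
t: 19.45
eef_pos: [0.5393, -0.2098, 0.0744]
tool_rot: [-0.002, 0.174, 0.985, 0.0]
contact_force: [-6.1, 2.7, -1.0]
gripper_width: -0.0
grasp_force: 3.2
```

{"name": "drive_tool", "arguments": {
  "increments": [
    {"claw":0,"dx":-0.0004,"dy":0,"dz":0,"wx":0,"wy":0,"wz":0},
    {"claw":0,"dx":-0.0003,"dy":0,"dz":0,"wx":0,"wy":0,"wz":0},
    {"claw":0,"dx":0,"dy":0,"dz":0,"wx":0,"wy":0,"wz":0}
  ]
}}

```text
t: 19.82
eef_pos: [0.5394, -0.2098, 0.0743]
tool_rot: [-0.003, 0.174, 0.985, 0.001]
contact_force: [-8.0, 2.8, 1.7]
gripper_width: 0.005
grasp_force: 4.2
```

{"name": "drive_tool", "arguments": {
  "increments": [
    {"claw":0,"dx":-0.0001,"dy":0,"dz":-0.0001,"wx":0,"wy":0,"wz":0},
    {"claw":0,"dx":0,"dy":0,"dz":0,"wx":0,"wy":0,"wz":0},
    {"claw":0,"dx":0,"dy":0,"dz":0,"wx":0,"wy":0,"wz":0},
    {"claw":0,"dx":0,"dy":0,"dz":0,"wx":0,"wy":0,"wz":0}
  ]
}}

```text
t: 20.32
eef_pos: [0.5394, -0.2098, 0.0743]
tool_rot: [-0.003, 0.174, 0.985, 0.001]
contact_force: [-7.7, 3.5, 1.7]
gripper_width: -0.002
grasp_force: 4.2
```

{"name": "drive_tool", "arguments": {
  "increments": [
    {"claw":0,"dx":0,"dy":0,"dz":0,"wx":0,"wy":0,"wz":0},
    {"claw":0,"dx":0,"dy":0,"dz":0,"wx":0,"wy":0,"wz":0},
    {"claw":0,"dx":0,"dy":0,"dz":0,"wx":0,"wy":0,"wz":0},
    {"claw":0,"dx":0,"dy":0,"dz":0,"wx":0,"wy":0,"wz":0},
    {"claw":0,"dx":0,"dy":0,"dz":0,"wx":0,"wy":0,"wz":0},
    {"claw":0,"dx":0,"dy":0,"dz":0,"wx":0,"wy":0,"wz":0}
  ]
}}

```text
t: 21.08
eef_pos: [0.5394, -0.2099, 0.0743]
tool_rot: [-0.003, 0.174, 0.985, 0.001]
contact_force: [-7.7, 3.6, 1.4]
gripper_width: 0.004
grasp_force: 4.2
```

Steady at 8.4 N for over a second. I'll look before letting go, to be sure it is the stop and not a jam.

Run:
```python
from h import *
s,e=snap('scene')
im=cv2.resize(s[130:180,175:240,::-1],(780,600),interpolation=2)
cv2.imwrite('pics/c3.png',np.clip(im*1.6,0,255).astype(np.uint8))
```

```text
(no output)
```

View pics/c3.png

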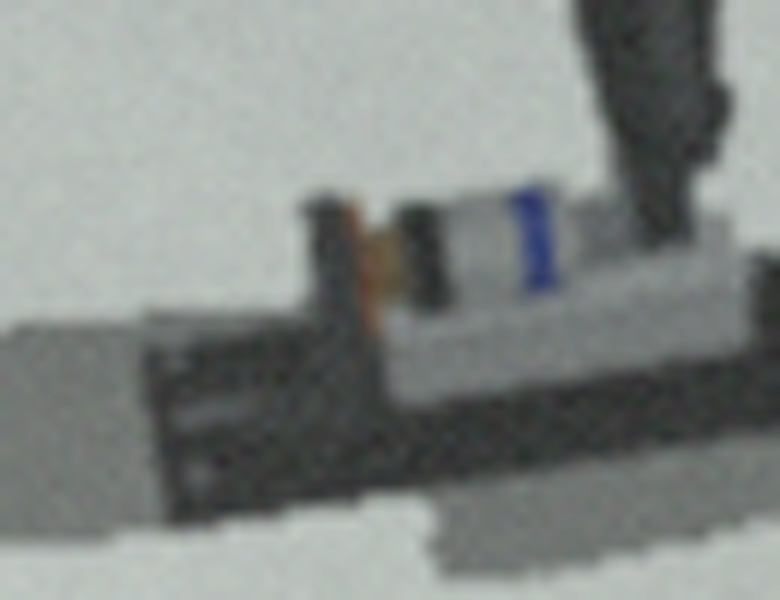

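The brass end at (380,265) meets the orange pad with no gap, and the barrel is level in the V. Backing off and rising clear.

{"name": "drive_tool", "arguments": {
  "increments": [
    {"claw":0,"dx":0.001,"dy":0,"dz":0,"wx":0,"wy":0,"wz":0},
    {"claw":0,"dx":0.001,"dy":0,"dz":0,"wx":0,"wy":0,"wz":0},
    {"claw":0,"dx":0.002,"dy":0,"dz":0,"wx":0,"wy":0,"wz":0},
    {"claw":0,"dx":0.004,"dy":0,"dz":0,"wx":0,"wy":0,"wz":0},
    {"claw":0,"dx":0.006,"dy":0,"dz":0,"wx":0,"wy":0,"wz":0},
    {"claw":0,"dx":0,"dy":0,"dz":-0.015,"wx":0,"wy":0,"wz":0},
    {"claw":0,"dx":0,"dy":0,"dz":-0.03,"wx":0,"wy":0,"wz":0},
    {"claw":0,"dx":0.02,"dy":0,"dz":-0.03,"wx":0,"wy":0,"wz":0},
    {"claw":0,"dx":0.03,"dy":0,"dz":-0.02,"wx":0,"wy":0,"wz":0},
    {"claw":0,"dx":0,"dy":0,"dz":0,"wx":0,"wy":0,"wz":0},
    {"claw":0,"dx":0,"dy":0,"dz":0,"wx":0,"wy":0,"wz":0},
    {"claw":0,"dx":0,"dy":0,"dz":0,"wx":0,"wy":0,"wz":0}
  ]
}}

```text
t: 22.62
eef_pos: [0.4826, -0.1891, 0.1701]
tool_rot: [-0.0, 0.174, 0.985, -0.0]
contact_force: [-1.2, -0.5, -0.8]
gripper_width: -0.004
grasp_force: 0.0
```

Run:
```python
from h import *
o=get_obs();print(o['eef_pos'],o['contact_force'])
s,e=snap('scene')
im=cv2.resize(s[130:180,175:240,::-1],(780,600),interpolation=2)
cv2.imwrite('pics/c4.png',np.clip(im*1.6,0,255).astype(np.uint8))
```

```text
[ 0.48261477 -0.18912608  0.17012289] [-1.19753345 -0.51424831 -0.77159131]
```

View pics/c4.png

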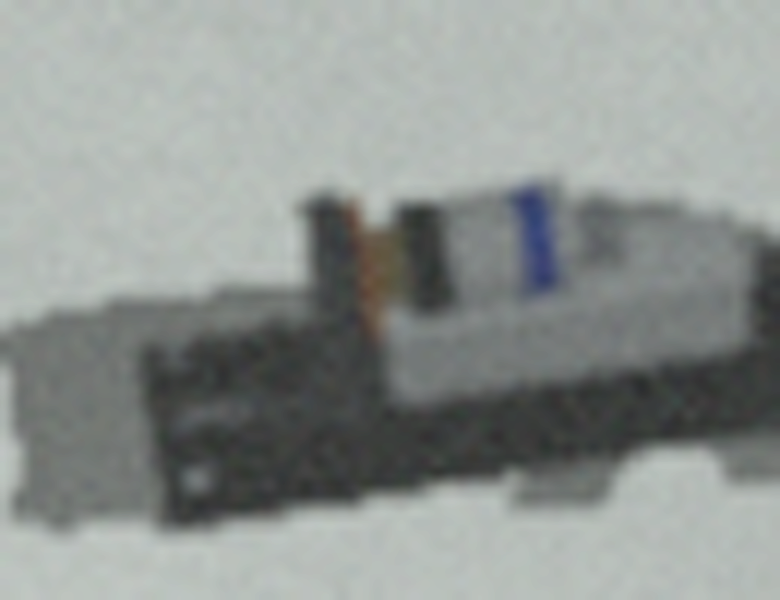

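The objective hasn't moved: brass on the pad at (375,265), blue band at (537,240), and the robot clear.

```bash
python3 -c "from station import *;print(hand_in())"
```

```text
the job is handed in; nothing more can be done
None
```

The blue-banded objective is in the V with its brass end on the orange stop; I held it there at about 8.4 N by the wrist reading for over a second, let go, and handed the job in at about 23 s with the robot clear.

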